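# Lock the shaker's tube tray with its quick-release pin

### The job

On the bench shaker, slide the tube tray home against its stop so that its tongue's hole lines up with the holes of the clevis. Then take the quick-release pin from its parking block, with its side button squeezed in so that the locking balls retract, slide it down through all three holes, and press it gently down against the sprung collar, far enough for the balls to clear the underside of the clevis. Let go there so that the balls spring out beneath the clevis and the pin stays locked, holding the collar down; leave the jars and the wash bottle where they stand.

Things in the scene. Friction and masses are not known exactly. Their poses are not given: they have to be found in the camera images.
- shaker: Bench shaker, fixed to the bench: grey foot plate 150 x 300 x 8 mm (x by y), white drive housing on it, two steel rails. Origin on the bench surface, z up; the tray opens along its +y; the clevis stands at its -y end.
- hole_axis (a point): Point fixed to the shaker on the vertical axis of the clevis holes, 86 mm above the bench. The clevis is clamped at a height that differs each time and is not measured: the top of its free spring collar lies 0 to 14 mm ABOVE this point. Clevis: two aluminium plates, 46 mm square, 8 mm thick, 24 mm apart, 16 mm through holes; the tray's 8 mm tongue, with a 16 mm hole, runs between.
- collar (a joint): Steel spring collar on the upper clevis plate (31 mm outside, 18 mm bore, 10 mm high), travel in m: 0 up, 0.006 fully down. Yields from 2 N, 6 N fully down, then rigid. Free collar top to underside of lower plate: 50 mm; free room below it. The balls clear the lower plate from about 3.5 mm down, where a locked pin then holds it.
- tray (a joint): Tube tray position, m: 0 = home against its stop (holes in line), grows as the tray is opened along the shaker's +y; starts 0.03 to 0.07 open. Slides with about 3 N of friction and stays where it is left.
- tray_handle (a point): Middle of the top edge of the tray's handle, an upright aluminium plate 60 mm along the shaker's x, 12 mm thick along its y, 50 mm tall (top 117 mm above the bench). The tubes on the tray are 80 mm away towards -y, their tops 96 mm above the bench.
- park: White parking block 60 x 60 x 76 mm, fixed, with a 24 mm through hole; origin at the centre of its underside.
- pin: Quick-release ball-lock pin, about 0.12 kg, parked upright. Origin: centre of the underside of its round flange (32 mm across, 5 mm thick), z up. Below: 14 mm shank, its nose tapering from 53 mm down to the tip at 66 mm. Above: dark head, 26 mm along x, y -12 to +8 mm, up to 40 mm high, with the button on its +y side. It fits at any angle about its axis.
- button (a joint): Button travel, m: 0 out, balls out; 0.005 in, balls inside the shank. Spring 7 N out, 12 N in: gripping the head across y keeps it in. Aluminium plate 18 mm wide, 10 to 38 mm above the pin's origin; the head is 29 mm wide along y, 24 mm when squeezed and then centred on the axis. If released with the balls in a hole it stays partly in.
- pin_tip (a point): Tip of the pin's nose, 66 mm below the pin's origin.
- jar_a: Glass jar with blue cap, 66 mm across, 110 mm tall, loose, not part of the job; origin at its underside.
- jar_b: Smaller glass jar with blue cap, 56 mm across, 90 mm tall, loose, not part of the job.
- wash_bottle: White wash bottle with red cap, 68 mm across, 170 mm tall, loose, not part of the job.
- post (a point): Middle of the top of the dark steel post behind the clevis, 87 mm above the bench; 50 mm wide along the shaker's x, 16 mm along y, 46 mm from the hole axis towards -y.
- balls (a point): On the pin's axis between its two 5 mm locking balls, 49 mm below the origin. They project 3.5 mm from the shank on the pin's +x and -x sides while the button is out.

How it is judged:
On the way, in this order (a step that is already met when the one before it is completed fails the run):
1. the tray is home against its stop (within 3 mm) (value of joint tray below 0.003 m), for 0.2 s.
2. the pin is through the holes and presses the collar at least 3 mm down, with its button in (horizontal distance between pin_tip and hole_axis below 0.005 m and value of joint each of collar, button above 0.003 m), for 0.1 s.
At the end, for the whole second after the job is handed in: The tray is home (within 4 mm); the pin stands upright (within 0.09 rad) and at rest in the clevis, its tip within 5 mm of the hole axis; its button is out (within 1.5 mm), so the balls are out, and it holds the collar at least 2 mm down (value of joint tray below 0.004 m and horizontal distance between pin_tip and hole_axis below 0.005 m and angle between pin's own z axis and vertical below 0.09 rad and value of joint collar above 0.002 m and value of joint button below 0.0015 m and linear speed of pin below 0.02 m/s); the robot touches nothing.
It fails at once if the pin is forced against the shaker, its clevis, collar or tray with more than 40 N (contact force between pin and shaker above 40 N).
It fails at once if a jar or the wash bottle is moved more than 30 mm (distance of any of jar_a, jar_b, wash_bottle from where it was at the start of the episode above 0.03 m).
It also fails if it takes over 67 s, if anything falls off the work surface, if the arm or the gripper's body presses on something with over 40 N, if the wrist force passes 120 N, or if a joint passes its speed limit or range.

### The arm

A 7-joint arm with a two-finger parallel gripper is mounted at the origin on the work surface. World frame = base frame: x ahead of the robot, y to its left, z up, the work surface at z = 0. Lengths are in m, angles in rad, forces in N, time in s.
With the tool pointing down it reaches from about 0.425 to 0.875 m from the base axis. Payload 8.4 kg.
Tool frame: the origin (TCP) lies at the very end of the fingers, on their centre line; the grasp point (between the pads) lies 19 mm behind it; z points along the fingers, y is the line along which they close (so a half turn about z gives the same grasp; the last joint's range is limited). The gripper opens to 85 mm and grips with 20 to 120 N. Pads are 22 mm wide; open, the fingers measure 114 mm over their backs; the gripper's body (76 mm by 85 mm) begins 54 mm behind the grasp point. The pads swing forward as they close: fully open they stand 13 mm farther back than shut.
Start: joints at [1.186, 0.333, 0.04, 1.465, -0.013, 1.343, -0.059], TCP at [0.183, -0.624, 0.231] pointing down, gripper open.
Joint ranges: [-2.58, 2.58], [-0.38, 2.09], [-1.3, 1.39], [0.25, 2.4], [-1.5, 4.64], [0.08, 2.09], [-2.65, 2.65]. Speed limits (rad/s): [2.22, 2.22, 2.79, 2.79, 3.14, 3.14, 3.14].

### API

Orientations are given as a unit quaternion [x, y, z, w].
In Python, from workcell import read_state, viewer, job_done gives the robot as it stands.
- The arm moves only by the tool move_arm, never from a script. Its argument "rows" is a list of rows, each an object of numbers: "tx", "ty", "tz": the shift along the tool's x, y, z as a fraction of full scale; "rx", "ry", "rz": the turn, a rotation vector about the tool's x, y, z as a fraction of full scale; "gripper": the opening, from -1 (shut) to 1 (fully open). A call has 1 to 10 rows; each row is the pose to reach, as a shift and turn from the pose commanded when the call began, along the tool's axes at that moment; what a row does not reach only later rows make up. Full scale, the value 1, is 0.6 m for a shift and pi/4 rad for a turn. A row lasts 1/12 s, in which the tool goes at most 41.7 mm and 7.16 degrees, less where a joint would pass 70% of its speed; a pose out of reach is approached as far as the arm can. A call with a number of a shift or a turn outside -1 to 1 is refused whole. A call with a gripper value outside its range is refused whole. The fingers move at their own pace and stop on an object; the grip force is fixed at half the most. Time passes only in rows, so rows that repeat a pose let the fingers close. It gives the time, the measured TCP pose, the force, the opening and the grip force at its end, in the units of the state.
- read_state(): the state, without advancing time (a new reading comes with each control period).
- viewer.read_camera(name): name is "scene" or "top" or "wrist"; returns the picture (400x640x3 uint8, red, green, blue); there is no depth.
- viewer.calibration(name): a dict with "fx", "fy", "cx", "cy" (pixels), "rvec" (rotation vector, rad) and "tvec" (3), from world to camera coordinates, as OpenCV has them. Camera axes: x right, y down, z forward; pixel columns grow to the right and rows downward; lengths in m; the calibration is good to about 2 mm. The wrist camera is an equidistant fisheye: a pixel r from the principal point sees the ray r / f radians off the axis. A picture is of the moment at which its call begins: read the wrist's pose just before it. calibration takes no time and is no camera call; for the wrist camera it gives the pose at the moment of the call.
- job_done(): hands the job in; it is judged then, once.
The state is a dict: "time": time; "joints": joint angles; "dq": joint speeds; "joint_efforts": joint torques, N m; "tool_pos": TCP position; "eef_rot": TCP orientation; "ft_force": force on the tool from outside, world axes, zero at the start; "wrist_torque": the same for the moment, N m; "gripper_width": finger opening in m; "grip_force": force on a finger pad.
Only numpy, scipy, OpenCV 4.12 (cv2) and the standard library are available. Lean on these libraries where they do the work, as an engineer would, in place of code of your own. Each camera call takes 0.05 s, during which the arm holds its last target. There are 200 camera calls.

## Working session

There is one attempt and no reset: what is moved stays moved. The work goes in short steps, Python scripts to look and compute and a tool call to move; the robot and the scene stay as the last step left them, time stands still between calls to the robot, and variables do not carry over. Pictures are saved under pics/ and viewed, at most 10 in all, crops included, and the job is handed in when it is done.

Besides the shell and the picture viewer there is one more tool, called after "Request:" in YAML: its name, and indented under it one key for each argument. move_arm: Moves the arm, as the interface text tells. Shift numbers are shares of 0.6 m and turn numbers shares of pi/4 rad, none past 1 either way. Its arguments: {"type":"object","properties":{"rows":{"type":"array","items":{"type":"object","properties":{"tx":{"type":"number"},"ty":{"type":"number"},"tz":{"type":"number"},"rx":{"type":"number"},"ry":{"type":"number"},"rz":{"type":"number"},"gripper":{"type":"number"}}}}},"required":["rows"]}

```bash
ls; mkdir -p pics
cat > h.py <<'E'
import numpy as np, cv2
from workcell import read_state, viewer, job_done
from scipy.spatial.transform import Rotation as R
def cal(n):
    c=viewer.calibration(n); return c,cv2.Rodrigues(np.array(c['rvec'],float))[0],np.array(c['tvec'],float).ravel()
def ray(n,u,v,k=None):
    c,Rm,t=k or cal(n)
    x=(u-c['cx'])/c['fx'];y=(v-c['cy'])/c['fy']
    if n=='wrist':
        r=np.hypot(x,y); s=np.sin(r)/r if r>1e-9 else 1; d=np.array([x*s,y*s,np.cos(r)])
    else: d=np.array([x,y,1.])
    return -Rm.T@t, Rm.T@d
def onz(n,u,v,z,k=None):
    o,d=ray(n,u,v,k); return o+d*(z-o[2])/d[2]
def proj(n,p,k=None):
    c,Rm,t=k or cal(n); q=Rm@np.array(p)+t
    return np.array([c['fx']*q[0]/q[2]+c['cx'],c['fy']*q[1]/q[2]+c['cy']])
def snap(n,f):
    im=viewer.read_camera(n); cv2.imwrite('pics/'+f,cv2.cvtColor(im,cv2.COLOR_RGB2BGR)); return im
def tool(p):  # world delta -> tool axes in fraction
    s=read_state(); return R.from_quat(s['eef_rot']).inv().apply(np.array(p)-s['tool_pos'])/0.6
E
python3 - <<'E'
from h import *
s=read_state();print(s)
a=snap('scene','s0.png');b=snap('top','t0.png');w=snap('wrist','w0.png')
for n in('scene','top'):
    c,Rm,t=cal(n);print(n,c['fx'],-Rm.T@t,Rm[2])
E
```

```text
pics
{'time': 0.0, 'joints': array([ 1.18577356,  0.33389535,  0.03987055,  1.46629307, -0.01338317,
        1.34327336, -0.0584994 ]), 'dq': array([ 0.00179261, -0.00033051,  0.00062518,  0.00077821,  0.00288047,
       -0.00172268, -0.00075187]), 'joint_efforts': array([-1.00091449e-03, -6.58556056e+01,  1.36492208e+00, -4.05544710e+01,
        1.67961640e-02,  1.25516311e-02, -7.66787389e-05]), 'tool_pos': array([ 0.18310525, -0.6232007 ,  0.2304206 ]), 'eef_rot': array([ 9.89805932e-01,  1.42420413e-01, -1.75111319e-04, -7.82351076e-04]), 'ft_force': array([ 0.06889677,  0.48448786, -0.06889017]), 'wrist_torque': array([0.00256151, 0.01760633, 0.01144914]), 'grip_force': 0.0, 'gripper_width': 0.08514580997664371}
scene 417.0848096304163 [ 1.06195241 -0.53862385  0.64128371] [-0.51209632  0.59270488 -0.62165769]
top 464.5415166068738 [ 0.50946248 -0.05754503  1.09994432] [ 0.0946535   0.01164588 -0.99544216]
```

View pics/s0.png

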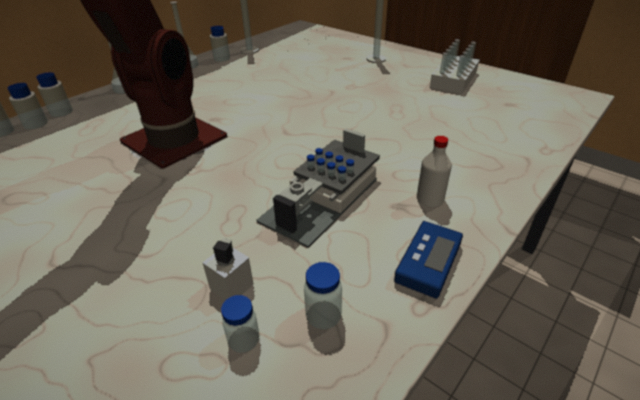

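View pics/t0.png

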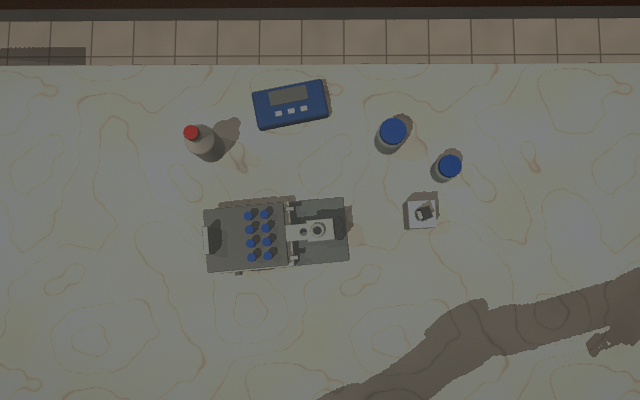

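Scene shows shaker centre, pin in the park at (225,250), jars nearby. Top: handle ~(207,240), collar ~(318,230), park ~(422,213). I'll zoom in on the top view.

Run:
```python
import cv2,numpy as np
a=cv2.imread('pics/t0.png')[185:285,195:445]
cv2.imwrite('pics/t0c.png',cv2.convertScaleAbs(cv2.resize(a,None,fx=3.2,fy=3.2,interpolation=cv2.INTER_CUBIC),alpha=1.5))
b=cv2.imread('pics/s0.png')[120:300,190:390]
cv2.imwrite('pics/s0c.png',cv2.convertScaleAbs(cv2.resize(b,None,fx=3.2,fy=3.2,interpolation=cv2.INTER_CUBIC),alpha=1.2))
```

```text
(no output)
```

View pics/t0c.png

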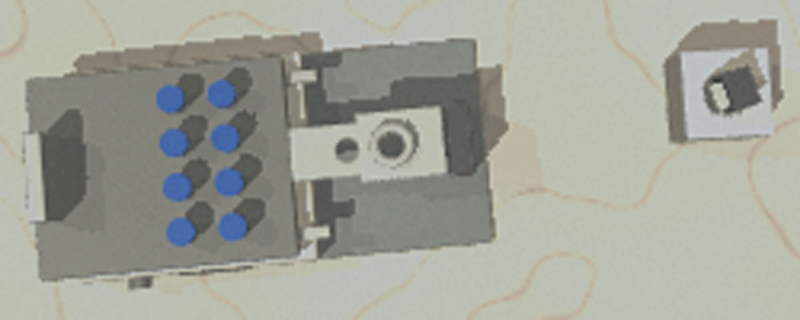

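View pics/s0c.png

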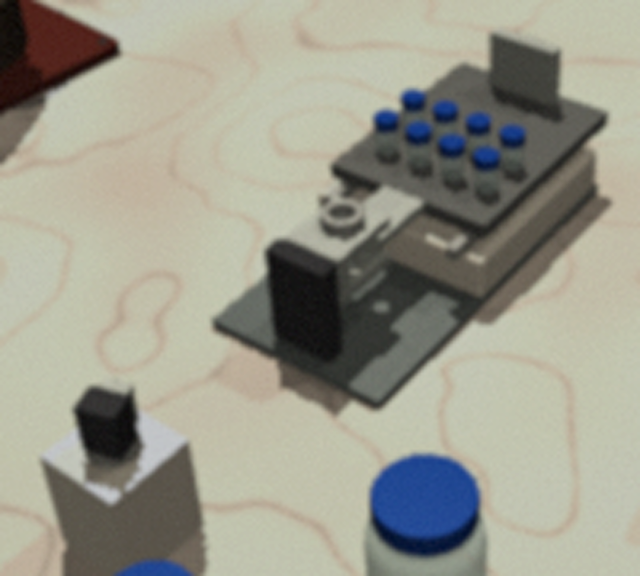

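Top crop: collar ring at crop (391,144), handle top (35,177), post top (463,137), pin head (740,90) with its button to the lower left. Now computing positions.

Run:
```python
from h import *
f=lambda u,v:(u/3.2+195-.35,v/3.2+185-.35)
g=lambda u,v:(u/3.2+190-.35,v/3.2+120-.35)
k=cal('top');ks=cal('scene')
for nm,u,v,z in [('collar',391,144,.093),('post',463,137,.087),('handle',35,177,.117),('thole',347,150,.07),('headtop',742,88,.116),('parkTL',683,52,.076),('parkTR',768,47,.076),('parkBR',775,136,.076),('parkBL',688,141,.076)
 ,('flTL',27,79,.09),('plTR',474,40,.008),('plBR',494,240,.008),('btn',716,97,.114)]:
    print(nm,onz('top',*f(u,v),z,k).round(4))
def tri(a,b):
    o1,d1=ray('top',*f(*a),k);o2,d2=ray('scene',*g(*b),ks)
    d1/=np.linalg.norm(d1);d2/=np.linalg.norm(d2)
    t=np.linalg.lstsq(np.c_[d1,-d2],o2-o1,rcond=None)[0]
    p,q=o1+t[0]*d1,o2+t[1]*d2; return (p+q)/2,np.linalg.norm(p-q)
print('collar tri',tri((391,144),(342,211)))
print('handle tri',tri((35,177),(526,41)))
print('post tri',tri((463,137),(304,258)))
```

```text
collar [ 0.5422 -0.0274  0.093 ]
post [ 0.5471 -0.0762  0.087 ]
handle [0.5195 0.2072 0.117 ]
thole [0.5388 0.0037 0.07  ]
headtop [ 0.5785 -0.2603  0.116 ]
parkTL [ 0.6062 -0.2284  0.076 ]
parkTR [ 0.6097 -0.287   0.076 ]
parkBR [ 0.5483 -0.2905  0.076 ]
parkBL [ 0.5449 -0.2309  0.076 ]
flTL [0.5865 0.2216 0.09  ]
plTR [ 0.6216 -0.086   0.008 ]
plBR [ 0.4751 -0.1001  0.008 ]
btn [ 0.5727 -0.2434  0.114 ]
collar tri (array([ 0.54207283, -0.02750428,  0.09733573]), np.float64(0.00013291913590637153))
handle tri (array([0.51981898, 0.20749872, 0.11684862]), np.float64(0.0008364003783288014))
post tri (array([ 0.54849941, -0.07462699,  0.088662  ]), np.float64(0.004261400295302549))
```

Request:
move_arm:
  rows:
    - {"tx": 0.8, "ty": -0.4, "tz": -0.03, "gripper": 1}
    - {"tx": 0.8, "ty": -0.4, "tz": -0.03, "gripper": 1}
    - {"tx": 0.8, "ty": -0.4, "tz": -0.03, "gripper": 1}
    - {"tx": 0.8, "ty": -0.4, "tz": -0.03, "gripper": 1}
    - {"tx": 0.8, "ty": -0.4, "tz": -0.03, "gripper": 1}
    - {"tx": 0.8, "ty": -0.4, "tz": -0.03, "gripper": 1}
    - {"tx": 0.8, "ty": -0.4, "tz": -0.03, "gripper": 1}
    - {"tx": 0.8, "ty": -0.4, "tz": -0.03, "gripper": 1}
    - {"tx": 0.8, "ty": -0.4, "tz": -0.03, "gripper": 1}
    - {"tx": 0.8, "ty": -0.4, "tz": -0.03, "gripper": 1}

```text
invalid input at $.rows[0]: expected keys tx, ty, tz, rx, ry, rz, gripper
```

Request:
move_arm:
  rows:
    - {"tx": 0.8, "ty": -0.4, "tz": -0.03, "rx": 0, "ry": 0, "rz": 0, "gripper": 1}
    - {"tx": 0.8, "ty": -0.4, "tz": -0.03, "rx": 0, "ry": 0, "rz": 0, "gripper": 1}
    - {"tx": 0.8, "ty": -0.4, "tz": -0.03, "rx": 0, "ry": 0, "rz": 0, "gripper": 1}
    - {"tx": 0.8, "ty": -0.4, "tz": -0.03, "rx": 0, "ry": 0, "rz": 0, "gripper": 1}
    - {"tx": 0.8, "ty": -0.4, "tz": -0.03, "rx": 0, "ry": 0, "rz": 0, "gripper": 1}
    - {"tx": 0.8, "ty": -0.4, "tz": -0.03, "rx": 0, "ry": 0, "rz": 0, "gripper": 1}
    - {"tx": 0.8, "ty": -0.4, "tz": -0.03, "rx": 0, "ry": 0, "rz": 0, "gripper": 1}
    - {"tx": 0.8, "ty": -0.4, "tz": -0.03, "rx": 0, "ry": 0, "rz": 0, "gripper": 1}
    - {"tx": 0.8, "ty": -0.4, "tz": -0.03, "rx": 0, "ry": 0, "rz": 0, "gripper": 1}
    - {"tx": 0.8, "ty": -0.4, "tz": -0.03, "rx": 0, "ry": 0, "rz": 0, "gripper": 1}

```text
time: 0.98
tool_pos: [0.4891, -0.3382, 0.2453]
eef_rot: [0.99, 0.142, -0.0, -0.0]
ft_force: [1.7, 0.0, -0.0]
gripper_width: 0.0855
grip_force: 0.0
```

Request:
move_arm:
  rows:
    - {"tx": 0.16, "ty": -0.075, "tz": 0, "rx": 0, "ry": 0, "rz": 0, "gripper": 1}
    - {"tx": 0.16, "ty": -0.075, "tz": 0, "rx": 0, "ry": 0, "rz": 0, "gripper": 1}
    - {"tx": 0.16, "ty": -0.075, "tz": 0, "rx": 0, "ry": 0, "rz": 0, "gripper": 1}
    - {"tx": 0.16, "ty": -0.075, "tz": 0, "rx": 0, "ry": 0, "rz": 0, "gripper": 1}
    - {"tx": 0.16, "ty": -0.075, "tz": 0, "rx": 0, "ry": 0, "rz": 0, "gripper": 1}
    - {"tx": 0.16, "ty": -0.075, "tz": 0, "rx": 0, "ry": 0, "rz": 0, "gripper": 1}

```text
time: 1.48
tool_pos: [0.5669, -0.2704, 0.2449]
eef_rot: [0.99, 0.142, -0.001, 0.0]
ft_force: [-0.5, -0.5, -0.6]
gripper_width: 0.0853
grip_force: 0.0
```

Run:
```python
from h import *
k=cal('wrist');w=snap('wrist','w1.png');print(read_state()['tool_pos'],-k[1].T@k[2],k[1][2],k[0])
cv2.imwrite('pics/w1b.png',cv2.convertScaleAbs(cv2.imread('pics/w1.png'),alpha=1.4))
```

```text
[ 0.56659213 -0.27106182  0.24506529] [ 0.64221141 -0.24861831  0.3870973 ] [-0.29116967 -0.08578948 -0.95281708] {'fx': 309.70691628693146, 'fy': 309.70691628693146, 'cx': 320.0167683964251, 'cy': 199.12166806556212, 'rvec': array([-2.30648741,  1.72859456,  0.26796364]), 'tvec': array([-0.41916935,  0.40336256,  0.53449657])}
```

View pics/w1b.png

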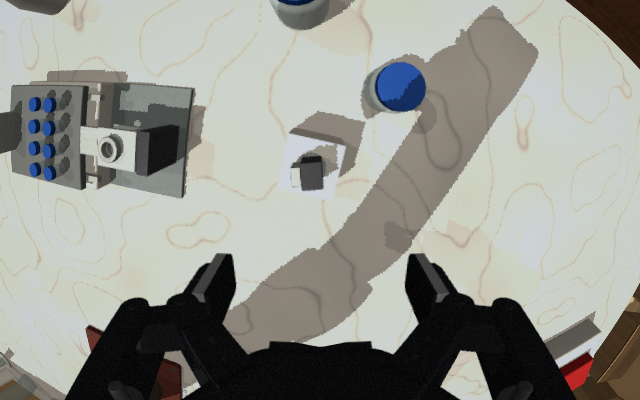

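Wrist view: pin head ~(312,172), button on its left (296,177), collar (108,150); zooming in on both.

Run:
```python
import cv2,numpy as np
a=cv2.imread('pics/w1b.png')
c=lambda x,y:cv2.resize(a[y:y+80,x:x+80],None,fx=5,fy=5,interpolation=cv2.INTER_CUBIC)
cv2.imwrite('pics/w1c.png',np.hstack([c(275,125),c(70,110)]))
```

```text
(no output)
```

View pics/w1c.png

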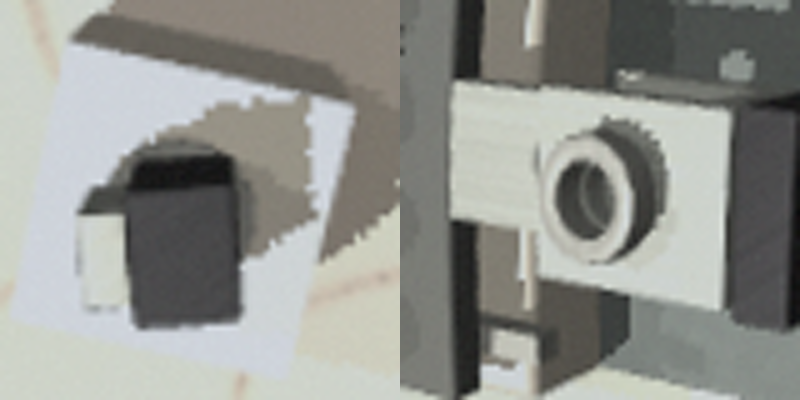

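```bash
cat > w.py <<'E'
from h import *
# wrist k at same state as w1
k=cal('wrist')
f=lambda u,v:(u/5+275-.4,v/5+125-.4)
P=np.array([onz('wrist',*f(*c),.116,k) for c in [(132,190),(237,183),(242,320),(135,328)]])
B=np.array([onz('wrist',*f(*c),.114,k) for c in [(78,213),(125,213),(125,305),(83,305)]])
print(P.round(4),B.round(4))
ye=(P[0]+P[3]-P[1]-P[2])/2; xe=(P[0]+P[1]-P[2]-P[3])/2
print('y len ang',np.hypot(*ye[:2]),np.degrees(np.arctan2(ye[1],ye[0])),'x',np.hypot(*xe[:2]),np.degrees(np.arctan2(xe[1],xe[0])))
print('head ctr',P.mean(0),'btn ctr',B.mean(0))
def tri(r1,r2):
    (o1,d1),(o2,d2)=r1,r2
    d1=d1/np.linalg.norm(d1);d2=d2/np.linalg.norm(d2)
    t=np.linalg.lstsq(np.c_[d1,-d2],o2-o1,rcond=None)[0]
    p,q=o1+t[0]*d1,o2+t[1]*d2; return (p+q)/2,np.linalg.norm(p-q)
wc=ray('wrist',191/5+70-.4,197/5+110-.4,k)
tc=ray('top',391/3.2+195-.35,144/3.2+185-.35); sc=ray('scene',342/3.2+190-.35,211/3.2+120-.35)
print('collar w/t',tri(wc,tc),'w/s',tri(wc,sc))
s=read_state();Rm=R.from_quat(s['eef_rot']).as_matrix();print(s['tool_pos'],Rm.round(3))
E
python3 w.py
```

```text
[[ 0.5871 -0.2479  0.116 ]
 [ 0.5935 -0.2655  0.116 ]
 [ 0.5694 -0.2735  0.116 ]
 [ 0.5625 -0.2552  0.116 ]] [[ 0.5799 -0.2396  0.114 ]
 [ 0.5822 -0.2478  0.114 ]
 [ 0.5656 -0.2523  0.114 ]
 [ 0.5635 -0.2449  0.114 ]]
y len ang 0.01915868032206367 110.31827257530087 x 0.025479248940806904 17.470123684731373
head ctr [ 0.57810907 -0.26048807  0.116     ] btn ctr [ 0.57281663 -0.24611501  0.114     ]
collar w/t (array([ 0.54193211, -0.02753125,  0.0918991 ]), np.float64(0.000612302320370881)) w/s (array([ 0.5442333 , -0.03120636,  0.09913625]), np.float64(0.003154718321230169))
[ 0.56659213 -0.27106182  0.24506529] [[ 0.96   0.28  -0.001]
 [ 0.28  -0.96  -0.001]
 [-0.001  0.    -1.   ]]
```

Pin axis ≈ (0.5775, −0.2586), yaw ≈ 19°; collar ≈ (0.542, −0.0275). Next, go behind the handle with the gripper shut.

Request:
move_arm:
  rows:
    - {"tx": 0.16, "ty": -0.85, "tz": 0.05, "rx": 0, "ry": 0, "rz": 0.24, "gripper": -1}
    - {"tx": 0.16, "ty": -0.85, "tz": 0.05, "rx": 0, "ry": 0, "rz": 0.24, "gripper": -1}
    - {"tx": 0.16, "ty": -0.85, "tz": 0.05, "rx": 0, "ry": 0, "rz": 0.24, "gripper": -1}
    - {"tx": 0.16, "ty": -0.85, "tz": 0.05, "rx": 0, "ry": 0, "rz": 0.24, "gripper": -1}
    - {"tx": 0.16, "ty": -0.85, "tz": 0.05, "rx": 0, "ry": 0, "rz": 0.24, "gripper": -1}
    - {"tx": 0.16, "ty": -0.85, "tz": 0.05, "rx": 0, "ry": 0, "rz": 0.24, "gripper": -1}
    - {"tx": 0.16, "ty": -0.85, "tz": 0.05, "rx": 0, "ry": 0, "rz": 0.24, "gripper": -1}
    - {"tx": 0.16, "ty": -0.85, "tz": 0.05, "rx": 0, "ry": 0, "rz": 0.24, "gripper": -1}
    - {"tx": 0.16, "ty": -0.85, "tz": 0.05, "rx": 0, "ry": 0, "rz": 0.24, "gripper": -1}
    - {"tx": 0.16, "ty": -0.85, "tz": 0.05, "rx": 0, "ry": 0, "rz": 0.24, "gripper": -1}

```text
time: 2.37
tool_pos: [0.5258, 0.1442, 0.2216]
eef_rot: [0.999, 0.047, 0.001, 0.0]
ft_force: [1.0, -0.4, 0.4]
gripper_width: -0.0002
grip_force: 0.0
```

Run:
```python
from h import *
s=read_state();print(s['tool_pos'],s['eef_rot'],R.from_quat(s['eef_rot']).as_matrix().round(3))
print(tool([.516,.245,.2]))
```

```text
[0.52579663 0.14417789 0.22158666] [9.98892930e-01 4.70372480e-02 5.02476203e-04 3.99926756e-04] [[ 0.996  0.094  0.001]
 [ 0.094 -0.996 -0.001]
 [ 0.001  0.001 -1.   ]]
[-0.00049968 -0.168858    0.03583441]
```

Request:
move_arm:
  rows:
    - {"tx": 0, "ty": -0.165, "tz": 0.02, "rx": 0, "ry": 0, "rz": 0, "gripper": -1}
    - {"tx": 0, "ty": -0.165, "tz": 0.02, "rx": 0, "ry": 0, "rz": 0, "gripper": -1}
    - {"tx": 0, "ty": -0.165, "tz": 0.02, "rx": 0, "ry": 0, "rz": 0, "gripper": -1}
    - {"tx": 0, "ty": -0.165, "tz": 0.02, "rx": 0, "ry": 0, "rz": 0, "gripper": -1}
    - {"tx": 0, "ty": -0.165, "tz": 0.07, "rx": 0, "ry": 0, "rz": 0, "gripper": -1}
    - {"tx": 0, "ty": -0.165, "tz": 0.12, "rx": 0, "ry": 0, "rz": 0, "gripper": -1}
    - {"tx": 0, "ty": -0.165, "tz": 0.16, "rx": 0, "ry": 0, "rz": 0, "gripper": -1}
    - {"tx": 0, "ty": -0.165, "tz": 0.2, "rx": 0, "ry": 0, "rz": 0, "gripper": -1}
    - {"tx": 0, "ty": -0.165, "tz": 0.2, "rx": 0, "ry": 0, "rz": 0, "gripper": -1}
    - {"tx": 0, "ty": -0.165, "tz": 0.2, "rx": 0, "ry": 0, "rz": 0, "gripper": -1}

```text
time: 3.2
tool_pos: [0.5165, 0.2406, 0.1008]
eef_rot: [0.999, 0.047, -0.001, 0.001]
ft_force: [0.1, 0.3, 0.8]
gripper_width: 0.0001
grip_force: 0.0
```

Request:
move_arm:
  rows:
    - {"tx": 0, "ty": 0.01, "tz": 0, "rx": 0, "ry": 0, "rz": 0, "gripper": -1}
    - {"tx": 0, "ty": 0.02, "tz": 0, "rx": 0, "ry": 0, "rz": 0, "gripper": -1}
    - {"tx": 0, "ty": 0.025, "tz": 0, "rx": 0, "ry": 0, "rz": 0, "gripper": -1}
    - {"tx": 0, "ty": 0.03, "tz": 0, "rx": 0, "ry": 0, "rz": 0, "gripper": -1}
    - {"tx": 0, "ty": 0.035, "tz": 0, "rx": 0, "ry": 0, "rz": 0, "gripper": -1}
    - {"tx": 0, "ty": 0.04, "tz": 0, "rx": 0, "ry": 0, "rz": 0, "gripper": -1}
    - {"tx": 0, "ty": 0.045, "tz": 0, "rx": 0, "ry": 0, "rz": 0, "gripper": -1}
    - {"tx": 0, "ty": 0.05, "tz": 0, "rx": 0, "ry": 0, "rz": 0, "gripper": -1}
    - {"tx": 0, "ty": 0.055, "tz": 0, "rx": 0, "ry": 0, "rz": 0, "gripper": -1}
    - {"tx": 0, "ty": 0.055, "tz": 0, "rx": 0, "ry": 0, "rz": 0, "gripper": -1}

```text
time: 4.03
tool_pos: [0.5197, 0.209, 0.1011]
eef_rot: [0.999, 0.048, -0.0, 0.0]
ft_force: [-0.2, 1.9, 1.2]
gripper_width: -0.0003
grip_force: 0.5
```

Run:
```python
from h import *
print(read_state()['ft_force'])
b=snap('top','t1.png');a=b[185:285,195:355,::-1]
cv2.imwrite('pics/t1c.png',cv2.convertScaleAbs(cv2.resize(a,None,fx=4,fy=4,interpolation=cv2.INTER_CUBIC),alpha=1.5))
```

```text
[-0.23345683  1.92783031  1.2132509 ]
```

View pics/t1c.png

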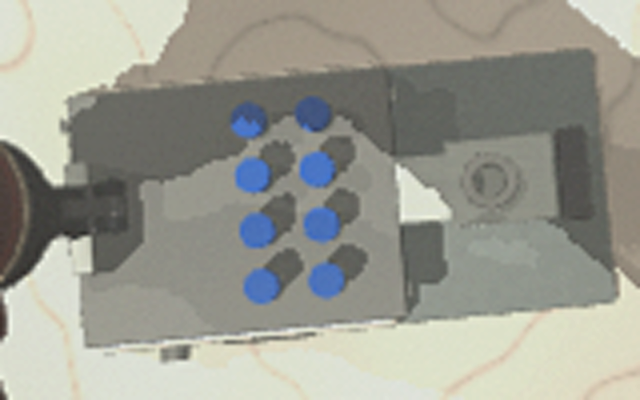

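The tray has moved about 20 mm and the handle is under the fingers; I'll keep pushing in small steps.

Request:
move_arm:
  rows:
    - {"tx": 0, "ty": 0.004, "tz": 0, "rx": 0, "ry": 0, "rz": 0, "gripper": -1}
    - {"tx": 0, "ty": 0.008, "tz": 0, "rx": 0, "ry": 0, "rz": 0, "gripper": -1}
    - {"tx": 0, "ty": 0.012, "tz": 0, "rx": 0, "ry": 0, "rz": 0, "gripper": -1}
    - {"tx": 0, "ty": 0.016, "tz": 0, "rx": 0, "ry": 0, "rz": 0, "gripper": -1}
    - {"tx": 0, "ty": 0.016, "tz": 0, "rx": 0, "ry": 0, "rz": 0, "gripper": -1}

```text
time: 4.5
tool_pos: [0.5204, 0.1995, 0.1009]
eef_rot: [0.999, 0.048, -0.0, 0.0]
ft_force: [-0.6, 1.9, -0.7]
gripper_width: 0.0001
grip_force: 0.6
```

Request:
move_arm:
  rows:
    - {"tx": 0, "ty": 0.002, "tz": 0, "rx": 0, "ry": 0, "rz": 0, "gripper": -1}
    - {"tx": 0, "ty": 0.004, "tz": 0, "rx": 0, "ry": 0, "rz": 0, "gripper": -1}
    - {"tx": 0, "ty": 0.005, "tz": 0, "rx": 0, "ry": 0, "rz": 0, "gripper": -1}
    - {"tx": 0, "ty": 0.005, "tz": 0, "rx": 0, "ry": 0, "rz": 0, "gripper": -1}

```text
time: 4.83
tool_pos: [0.5207, 0.1971, 0.1011]
eef_rot: [0.999, 0.049, -0.0, 0.0]
ft_force: [0.1, 1.8, -1.1]
gripper_width: 0.0003
grip_force: 1.0
```

Request:
move_arm:
  rows:
    - {"tx": 0, "ty": 0.002, "tz": 0, "rx": 0, "ry": 0, "rz": 0, "gripper": -1}
    - {"tx": 0, "ty": 0.004, "tz": 0, "rx": 0, "ry": 0, "rz": 0, "gripper": -1}
    - {"tx": 0, "ty": 0.005, "tz": 0, "rx": 0, "ry": 0, "rz": 0, "gripper": -1}
    - {"tx": 0, "ty": 0.005, "tz": 0, "rx": 0, "ry": 0, "rz": 0, "gripper": -1}

```text
time: 5.17
tool_pos: [0.5208, 0.1964, 0.1013]
eef_rot: [0.999, 0.049, 0.0, -0.001]
ft_force: [-0.4, 9.8, -4.0]
gripper_width: 0.0001
grip_force: 4.6
```

Request:
move_arm:
  rows:
    - {"tx": 0, "ty": 0.002, "tz": 0, "rx": 0, "ry": 0, "rz": 0, "gripper": -1}
    - {"tx": 0, "ty": 0.004, "tz": 0, "rx": 0, "ry": 0, "rz": 0, "gripper": -1}
    - {"tx": 0, "ty": 0.004, "tz": 0, "rx": 0, "ry": 0, "rz": 0, "gripper": -1}

```text
time: 5.42
tool_pos: [0.5208, 0.1963, 0.1014]
eef_rot: [0.999, 0.05, 0.0, -0.003]
ft_force: [0.2, 16.7, -7.4]
gripper_width: 0.0001
grip_force: 7.9
```

Tray is home (stop felt at 17 N). Back off, lift.

Request:
move_arm:
  rows:
    - {"tx": 0, "ty": -0.03, "tz": 0, "rx": 0, "ry": 0, "rz": 0, "gripper": -1}
    - {"tx": 0, "ty": -0.05, "tz": 0, "rx": 0, "ry": 0, "rz": 0, "gripper": -1}
    - {"tx": 0, "ty": -0.05, "tz": -0.06, "rx": 0, "ry": 0, "rz": 0, "gripper": -1}
    - {"tx": 0, "ty": -0.05, "tz": -0.12, "rx": 0, "ry": 0, "rz": 0, "gripper": -1}
    - {"tx": 0, "ty": -0.05, "tz": -0.18, "rx": 0, "ry": 0, "rz": 0, "gripper": -1}
    - {"tx": 0, "ty": -0.05, "tz": -0.23, "rx": 0, "ry": 0, "rz": 0, "gripper": -1}
    - {"tx": 0, "ty": -0.05, "tz": -0.23, "rx": 0, "ry": 0, "rz": 0, "gripper": -1}
    - {"tx": 0, "ty": -0.05, "tz": -0.23, "rx": 0, "ry": 0, "rz": 0, "gripper": 1}

```text
time: 6.08
tool_pos: [0.5196, 0.222, 0.2413]
eef_rot: [0.999, 0.048, 0.002, -0.0]
ft_force: [-0.3, 0.2, -0.5]
gripper_width: 0.0108
grip_force: 0.0
```

Run:
```python
from h import *
s=read_state();print(s['tool_pos'],s['eef_rot']);Rm=R.from_quat(s['eef_rot'])
y=np.degrees(np.arctan2(*Rm.as_matrix()[1::-1,0]));print('yaw',y)
print(tool([.5775,-.2586,.22]))
tgt=R.from_quat([np.cos(np.radians(9.4)),np.sin(np.radians(9.4)),0,0])
print((Rm.inv()*tgt).as_rotvec()/(np.pi/4))
```

```text
[0.51961003 0.2220471  0.24131384] [ 9.98824240e-01  4.84379359e-02  1.96958851e-03 -1.55371599e-04]
yaw 5.552748699919397
[0.01837605 0.80665964 0.03549946]
[ 0.00042978 -0.00502397 -0.29438268]
```

Request:
move_arm:
  rows:
    - {"tx": 0.018, "ty": 0.807, "tz": 0.01, "rx": 0, "ry": -0.005, "rz": -0.294, "gripper": 0.5}
    - {"tx": 0.018, "ty": 0.807, "tz": 0.01, "rx": 0, "ry": -0.005, "rz": -0.294, "gripper": 0.5}
    - {"tx": 0.018, "ty": 0.807, "tz": 0.01, "rx": 0, "ry": -0.005, "rz": -0.294, "gripper": 0.5}
    - {"tx": 0.018, "ty": 0.807, "tz": 0.01, "rx": 0, "ry": -0.005, "rz": -0.294, "gripper": 0.5}
    - {"tx": 0.018, "ty": 0.807, "tz": 0.01, "rx": 0, "ry": -0.005, "rz": -0.294, "gripper": 0.5}
    - {"tx": 0.018, "ty": 0.807, "tz": 0.01, "rx": 0, "ry": -0.005, "rz": -0.294, "gripper": 0.5}
    - {"tx": 0.018, "ty": 0.807, "tz": 0.01, "rx": 0, "ry": -0.005, "rz": -0.294, "gripper": 0.5}
    - {"tx": 0.018, "ty": 0.807, "tz": 0.01, "rx": 0, "ry": -0.005, "rz": -0.294, "gripper": 0.5}
    - {"tx": 0.018, "ty": 0.807, "tz": 0.01, "rx": 0, "ry": -0.005, "rz": -0.294, "gripper": 0.5}
    - {"tx": 0.018, "ty": 0.807, "tz": 0.01, "rx": 0, "ry": -0.005, "rz": -0.294, "gripper": 0.5}

```text
time: 6.92
tool_pos: [0.5663, -0.1856, 0.2326]
eef_rot: [0.987, 0.163, -0.003, -0.0]
ft_force: [1.8, -0.2, 0.8]
gripper_width: 0.0636
grip_force: 0.0
```

```bash
cat > st.py <<'E'
from h import *
import sys
p=[float(a) for a in sys.argv[1:4]];yaw=float(sys.argv[4]) if len(sys.argv)>4 else 18.8
s=read_state();Rm=R.from_quat(s['eef_rot'])
tgt=R.from_quat([np.cos(np.radians(yaw/2)),np.sin(np.radians(yaw/2)),0,0])
print(s['tool_pos'].round(4),Rm.as_matrix().round(3).tolist(),s['ft_force'].round(1),s['gripper_width'],s['grip_force'])
print('shift',tool(p).round(4),'turn',((Rm.inv()*tgt).as_rotvec()/(np.pi/4)).round(4))
E
python3 st.py .5775 -.2586 .2
```

```text
[ 0.5663 -0.1856  0.2326] [[0.947, 0.322, -0.006], [0.322, -0.947, -0.001], [-0.006, -0.001, -1.0]] [ 1.8 -0.2  0.8] 0.06364089019037009 0.0
shift [-0.0211  0.1212  0.0544] turn [-0.0013  0.0079 -0.0003]
```

Request:
move_arm:
  rows:
    - {"tx": -0.02, "ty": 0.106, "tz": 0.05, "rx": 0, "ry": 0, "rz": 0, "gripper": 0.5}
    - {"tx": -0.02, "ty": 0.106, "tz": 0.05, "rx": 0, "ry": 0, "rz": 0, "gripper": 0.5}
    - {"tx": -0.02, "ty": 0.106, "tz": 0.05, "rx": 0, "ry": 0, "rz": 0, "gripper": 0.5}
    - {"tx": -0.02, "ty": 0.106, "tz": 0.05, "rx": 0, "ry": 0, "rz": 0, "gripper": 0.5}
    - {"tx": -0.02, "ty": 0.106, "tz": 0.05, "rx": 0, "ry": 0, "rz": 0, "gripper": 0.5}
    - {"tx": -0.02, "ty": 0.106, "tz": 0.05, "rx": 0, "ry": 0, "rz": 0, "gripper": 0.5}

```text
time: 7.42
tool_pos: [0.5765, -0.2458, 0.2041]
eef_rot: [0.986, 0.164, -0.002, -0.0]
ft_force: [0.5, -0.7, 0.4]
gripper_width: 0.0642
grip_force: 0.0
```

```bash
python3 st.py .5775 -.2586 .088
```

```text
[ 0.5765 -0.2458  0.2041] [[0.946, 0.324, -0.004], [0.324, -0.946, -0.0], [-0.004, -0.001, -1.0]] [ 0.5 -0.7  0.4] 0.06423702139556234 0.0
shift [-0.0046  0.0209  0.1935] turn [-0.0013  0.005   0.0026]
```

Request:
move_arm:
  rows:
    - {"tx": -0.004, "ty": 0.02, "tz": 0.02, "rx": 0, "ry": 0, "rz": 0, "gripper": 0.5}
    - {"tx": -0.004, "ty": 0.02, "tz": 0.06, "rx": 0, "ry": 0, "rz": 0, "gripper": 0.5}
    - {"tx": -0.004, "ty": 0.02, "tz": 0.1, "rx": 0, "ry": 0, "rz": 0, "gripper": 0.5}
    - {"tx": -0.004, "ty": 0.02, "tz": 0.1, "rx": 0, "ry": 0, "rz": 0, "gripper": 0.5}
    - {"tx": -0.004, "ty": 0.02, "tz": 0.1, "rx": 0, "ry": 0, "rz": 0, "gripper": 0.5}

```text
time: 7.83
tool_pos: [0.5769, -0.2592, 0.143]
eef_rot: [0.987, 0.164, -0.003, -0.001]
ft_force: [0.1, 0.3, 1.5]
gripper_width: 0.0641
grip_force: 0.0
```

```bash
python3 st.py .5775 -.2586 .088; python3 -c "
from h import *
w=snap('wrist','w2.png')
k=cal('wrist');print(-k[1].T@k[2])"
```

```text
[ 0.5769 -0.2592  0.143 ] [[0.946, 0.323, -0.006], [0.323, -0.946, 0.0], [-0.006, -0.002, -1.0]] [0.1 0.3 1.5] 0.06411989354776532 0.0
shift [ 0.0019 -0.0005  0.0917] turn [-0.0028  0.0076  0.0009]
[ 0.65253957 -0.23434946  0.28665476]
```

View pics/w2.png

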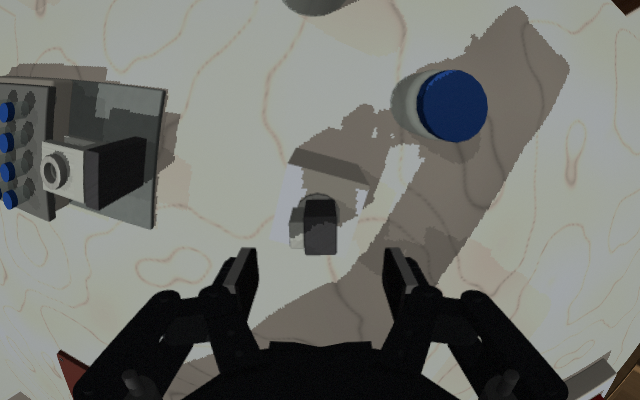

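The pin head (304–337, ~225) sits between the fingers (258, 385) and is aligned. Descend and grip.

Request:
move_arm:
  rows:
    - {"tx": 0.001, "ty": -0.001, "tz": 0.02, "rx": 0, "ry": 0.006, "rz": 0, "gripper": 0.5}
    - {"tx": 0.001, "ty": -0.001, "tz": 0.04, "rx": 0, "ry": 0.006, "rz": 0, "gripper": 0.5}
    - {"tx": 0.001, "ty": -0.001, "tz": 0.06, "rx": 0, "ry": 0.006, "rz": 0, "gripper": 0.5}
    - {"tx": 0.001, "ty": -0.001, "tz": 0.08, "rx": 0, "ry": 0.006, "rz": 0, "gripper": 0.5}
    - {"tx": 0.001, "ty": -0.001, "tz": 0.09, "rx": 0, "ry": 0.006, "rz": 0, "gripper": 0.5}
    - {"tx": 0.001, "ty": -0.001, "tz": 0.09, "rx": 0, "ry": 0.006, "rz": 0, "gripper": 0.5}
    - {"tx": 0.001, "ty": -0.001, "tz": 0.09, "rx": 0, "ry": 0.006, "rz": 0, "gripper": 0.5}

```text
time: 8.47
tool_pos: [0.5777, -0.2588, 0.0899]
eef_rot: [0.987, 0.163, 0.0, -0.001]
ft_force: [0.8, 0.4, 0.2]
gripper_width: 0.064
grip_force: 0.0
```

```bash
python3 st.py .5775 -.2586 .088
```

```text
[ 0.5777 -0.2588  0.0899] [[0.947, 0.322, -0.0], [0.322, -0.947, 0.001], [0.0, -0.001, -1.0]] [0.8 0.4 0.2] 0.06398811031624489 0.0
shift [-0.0002 -0.0003  0.0032] turn [-0.0014 -0.0004  0.0002]
```

Request:
move_arm:
  rows:
    - {"tx": 0, "ty": 0, "tz": 0.002, "rx": 0, "ry": 0, "rz": 0, "gripper": 0.1}
    - {"tx": 0, "ty": 0, "tz": 0.002, "rx": 0, "ry": 0, "rz": 0, "gripper": -0.2}
    - {"tx": 0, "ty": 0, "tz": 0.002, "rx": 0, "ry": 0, "rz": 0, "gripper": -0.4}
    - {"tx": 0, "ty": 0, "tz": 0.002, "rx": 0, "ry": 0, "rz": 0, "gripper": -0.6}
    - {"tx": 0, "ty": 0, "tz": 0.002, "rx": 0, "ry": 0, "rz": 0, "gripper": -1}
    - {"tx": 0, "ty": 0, "tz": 0.002, "rx": 0, "ry": 0, "rz": 0, "gripper": -1}
    - {"tx": 0, "ty": 0, "tz": 0.002, "rx": 0, "ry": 0, "rz": 0, "gripper": -1}
    - {"tx": 0, "ty": 0, "tz": 0.002, "rx": 0, "ry": 0, "rz": 0, "gripper": -1}
    - {"tx": 0, "ty": 0, "tz": 0.002, "rx": 0, "ry": 0, "rz": 0, "gripper": -1}
    - {"tx": 0, "ty": 0, "tz": 0.002, "rx": 0, "ry": 0, "rz": 0, "gripper": -1}

```text
time: 9.3
tool_pos: [0.5788, -0.2598, 0.0905]
eef_rot: [0.987, 0.163, 0.001, 0.001]
ft_force: [0.2, -1.7, 6.3]
gripper_width: 0.0219
grip_force: 59.7
```

Request:
move_arm:
  rows:
    - {"tx": 0, "ty": 0, "tz": -0.01, "rx": 0, "ry": 0, "rz": 0, "gripper": -1}
    - {"tx": 0, "ty": 0, "tz": -0.03, "rx": 0, "ry": 0, "rz": 0, "gripper": -1}
    - {"tx": 0, "ty": 0, "tz": -0.06, "rx": 0, "ry": 0, "rz": 0, "gripper": -1}
    - {"tx": 0, "ty": 0, "tz": -0.09, "rx": 0, "ry": 0, "rz": 0, "gripper": -1}
    - {"tx": 0, "ty": 0, "tz": -0.12, "rx": 0, "ry": 0, "rz": 0, "gripper": -1}
    - {"tx": 0, "ty": 0, "tz": -0.15, "rx": 0, "ry": 0, "rz": 0, "gripper": -1}
    - {"tx": 0, "ty": 0, "tz": -0.18, "rx": 0, "ry": 0, "rz": 0, "gripper": -1}
    - {"tx": 0, "ty": 0, "tz": -0.19, "rx": 0, "ry": 0, "rz": 0, "gripper": -1}
    - {"tx": 0, "ty": 0, "tz": -0.19, "rx": 0, "ry": 0, "rz": 0, "gripper": -1}

```text
time: 10.05
tool_pos: [0.5786, -0.2591, 0.2054]
eef_rot: [0.987, 0.163, 0.002, 0.001]
ft_force: [0.2, -0.2, -1.3]
gripper_width: 0.0218
grip_force: 59.5
```

```bash
python3 st.py .542 -.0275 .2; python3 -c "
from h import *
w=snap('wrist','w3.png');b=snap('scene','s3.png')
k=lambda a:cv2.resize(cv2.convertScaleAbs(a[:,:,::-1],alpha=1.5),(400,400),interpolation=cv2.INTER_CUBIC)
cv2.imwrite('pics/m3.png',np.hstack([k(w[150:350,220:420]),k(b[130:290,160:320])]))"
```

```text
[ 0.5786 -0.2591  0.2054] [[0.947, 0.322, 0.004], [0.322, -0.947, -0.001], [0.003, 0.002, -1.0]] [ 0.2 -0.2 -1.3] 0.021781438721407108 59.48051869869232
shift [ 0.0666 -0.3851  0.0085] turn [ 0.0022 -0.0043  0.0002]
```

View pics/m3.png

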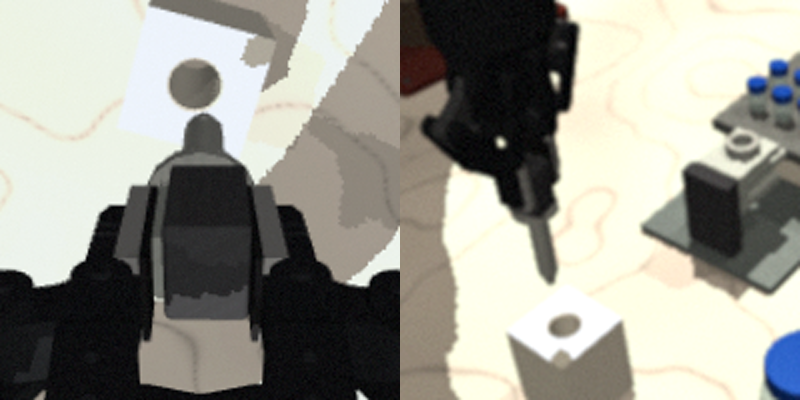

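```bash
cat > tip.py <<'E'
from h import *
def tri(r1,r2):
    (o1,d1),(o2,d2)=r1,r2
    d1=d1/np.linalg.norm(d1);d2=d2/np.linalg.norm(d2)
    t=np.linalg.lstsq(np.c_[d1,-d2],o2-o1,rcond=None)[0]
    p,q=o1+t[0]*d1,o2+t[1]*d2; return ((p+q)/2).round(4),np.linalg.norm(p-q).round(4)
E
python3 - <<'E'
from tip import *
s=read_state()['tool_pos'];print(s)
print('tip',tri(ray('wrist',321.5-.25,208-.25),ray('scene',219.6-.3,242.6-.3)))
k=cal('scene');kw=cal('wrist')
print('tip on z=.125: wrist',onz('wrist',321.3,207.7,.125).round(4),'scene',onz('scene',219.3,242.3,.125).round(4))
for dz in(-.0145,-.0805):print('exp scene px',proj('scene',s+[0,0,dz],k))
# shank profile in scene: dark mask
b=cv2.imread('pics/s3.png').max(2)
for v in range(214,246,3):
    r=b[v,205:235];print(v,r.tolist())
E
```

```text
[ 0.57740713 -0.25872816  0.20240169]
tip (array([ 0.5783, -0.2602,  0.1246]), np.float64(0.0025))
tip on z=.125: wrist [ 0.5795 -0.2594  0.125 ] scene [ 0.5775 -0.2611  0.125 ]
exp scene px [214.06970579 214.53694096]
exp scene px [220.62673683 242.81581408]
214 [46, 37, 35, 38, 45, 49, 47, 39, 25, 21, 18, 17, 24, 37, 54, 61, 62, 88, 136, 166, 176, 173, 169, 171, 175, 176, 177, 176, 177, 175]
217 [119, 84, 63, 60, 60, 61, 60, 56, 52, 51, 46, 47, 51, 62, 91, 129, 157, 173, 177, 176, 174, 171, 165, 171, 174, 178, 176, 177, 176, 176]
220 [178, 177, 175, 167, 153, 138, 103, 68, 65, 67, 62, 59, 53, 59, 99, 153, 173, 179, 178, 176, 172, 165, 166, 169, 173, 176, 177, 177, 176, 175]
223 [178, 179, 179, 178, 180, 173, 145, 93, 65, 63, 65, 62, 57, 52, 71, 126, 163, 170, 170, 170, 172, 176, 175, 176, 178, 177, 176, 176, 177, 177]
226 [178, 178, 177, 180, 180, 179, 169, 131, 79, 61, 66, 64, 60, 55, 56, 89, 141, 172, 178, 176, 177, 177, 178, 180, 177, 176, 178, 177, 179, 179]
229 [177, 178, 179, 180, 178, 179, 178, 158, 112, 69, 63, 65, 62, 59, 53, 60, 107, 156, 173, 178, 178, 179, 179, 177, 178, 179, 177, 180, 179, 179]
232 [179, 178, 178, 178, 179, 178, 179, 172, 142, 92, 65, 64, 62, 61, 56, 54, 76, 134, 169, 175, 177, 176, 177, 177, 177, 178, 177, 176, 176, 175]
235 [178, 180, 178, 178, 178, 178, 179, 180, 171, 129, 80, 64, 63, 63, 57, 57, 58, 97, 147, 172, 174, 173, 172, 174, 177, 173, 175, 176, 176, 177]
238 [178, 178, 179, 179, 179, 178, 177, 180, 178, 163, 117, 73, 62, 63, 60, 58, 58, 93, 149, 174, 178, 177, 177, 178, 178, 178, 179, 176, 177, 177]
241 [178, 179, 177, 178, 179, 180, 179, 179, 179, 178, 174, 156, 122, 80, 58, 55, 77, 141, 173, 178, 178, 178, 178, 176, 177, 177, 176, 177, 177, 177]
244 [177, 178, 177, 177, 178, 178, 178, 178, 177, 179, 178, 177, 176, 167, 155, 151, 162, 175, 178, 178, 178, 177, 179, 176, 176, 177, 176, 176, 177, 176]
```

The pin is upright in the grip, with its tip under the TCP. Carry it over the collar.

Request:
move_arm:
  rows:
    - {"tx": 0.067, "ty": -0.385, "tz": -0.015, "rx": 0, "ry": -0.003, "rz": 0, "gripper": -1}
    - {"tx": 0.067, "ty": -0.385, "tz": -0.015, "rx": 0, "ry": -0.003, "rz": 0, "gripper": -1}
    - {"tx": 0.067, "ty": -0.385, "tz": -0.015, "rx": 0, "ry": -0.003, "rz": 0, "gripper": -1}
    - {"tx": 0.067, "ty": -0.385, "tz": -0.015, "rx": 0, "ry": -0.003, "rz": 0, "gripper": -1}
    - {"tx": 0.067, "ty": -0.385, "tz": -0.015, "rx": 0, "ry": -0.003, "rz": 0, "gripper": -1}
    - {"tx": 0.067, "ty": -0.385, "tz": -0.015, "rx": 0, "ry": -0.003, "rz": 0, "gripper": -1}
    - {"tx": 0.067, "ty": -0.385, "tz": -0.015, "rx": 0, "ry": -0.003, "rz": 0, "gripper": -1}
    - {"tx": 0.067, "ty": -0.385, "tz": -0.015, "rx": 0, "ry": -0.003, "rz": 0, "gripper": -1}
    - {"tx": 0.067, "ty": -0.385, "tz": -0.015, "rx": 0, "ry": -0.003, "rz": 0, "gripper": -1}
    - {"tx": 0.067, "ty": -0.385, "tz": -0.015, "rx": 0, "ry": -0.003, "rz": 0, "gripper": -1}

```text
time: 10.98
tool_pos: [0.5411, -0.029, 0.2113]
eef_rot: [0.987, 0.162, -0.002, -0.0]
ft_force: [-0.1, 0.2, -1.6]
gripper_width: 0.0221
grip_force: 59.6
```

```bash
python3 st.py .542 -.0275 .2; python3 -c "
from h import *
w=snap('wrist','w4.png');b=snap('scene','s4.png')
print(read_state()['tool_pos'])
k=lambda a:cv2.resize(cv2.convertScaleAbs(a[:,:,::-1],alpha=1.5),(400,400),interpolation=cv2.INTER_CUBIC)
cv2.imwrite('pics/m4.png',np.hstack([k(w[130:230,270:370]),k(b[140:240,250:350])]))"
```

```text
[ 0.5411 -0.029   0.2113] [[0.947, 0.32, -0.003], [0.32, -0.947, -0.0], [-0.003, -0.001, -1.0]] [-0.1  0.2 -1.6] 0.022063659594334945 59.57243084907532
shift [ 0.0023 -0.0018  0.0188] turn [-0.0009  0.0038 -0.0027]
[ 0.54124098 -0.02873581  0.21158052]
```

View pics/m4.png

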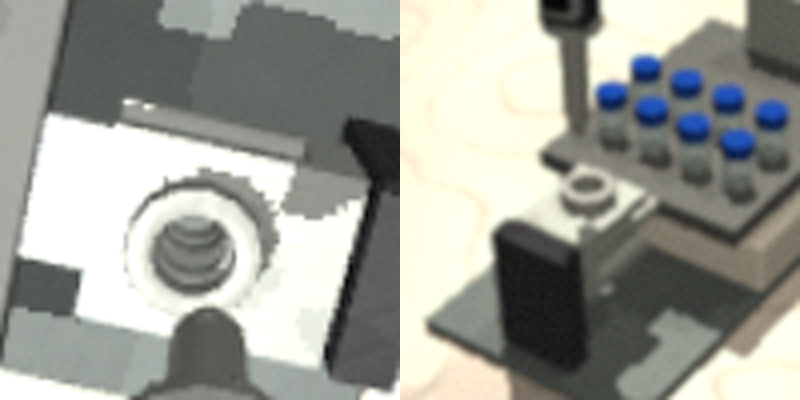

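Wrist view: collar ring centre raw ≈ (319.2,192.5), tip (322,207.5). Scene: collar (296.7,186.7), tip (294.5,172). Compute the offset relative to the tip.

Run:
```python
from tip import *
h=.37
kw=cal('wrist');ks=cal('scene');kt=cal('top');s=read_state()['tool_pos']
tw=ray('wrist',322-h,207.7-h,kw);ts=ray('scene',294.5-h,172-h,ks)
cw=ray('wrist',319.2-h,192.5-h,kw);cs=ray('scene',296.7-h,186.7-h,ks);ct=ray('top',317.2-.35,230-.35,kt)
print('tcp',s,'tip',tri(tw,ts)); print('collar ws',tri(cw,cs),'wt',tri(cw,ct),'st',tri(cs,ct))
z=s[2]-.0805
at=lambda r,z:(r[0]+r[1]*(z-r[0][2])/r[1][2]).round(4)
print('tip at z',z,at(tw,z),at(ts,z))
for zc in(.091,.095,.099): print(zc,at(cw,zc),at(cs,zc),at(ct,zc))
# hough-ish subpixel: bright ring ellipse in wrist
w=cv2.cvtColor(cv2.imread('pics/w4.png'),cv2.COLOR_BGR2GRAY)
a=cv2.resize(w[160:215,295:345],None,fx=8,fy=8,interpolation=cv2.INTER_CUBIC)
print(w[192,298:342].tolist());print(w[172:210,319].tolist())
```

```text
tcp [ 0.54124098 -0.02873581  0.21158052] tip (array([ 0.5425, -0.0303,  0.1354]), np.float64(0.003))
collar ws (array([ 0.5426, -0.0277,  0.0955]), np.float64(0.0014)) wt (array([ 0.5422, -0.0275,  0.0922]), np.float64(0.0002)) st (array([ 0.5419, -0.0277,  0.0954]), np.float64(0.0005))
tip at z 0.13108051667894333 [ 0.5425 -0.03    0.1311] [ 0.5364 -0.0262  0.1311]
0.091 [ 0.542  -0.0278  0.091 ] [ 0.5376 -0.0238  0.091 ] [ 0.5422 -0.0274  0.091 ]
0.095 [ 0.5431 -0.0274  0.095 ] [ 0.5414 -0.0275  0.095 ] [ 0.5421 -0.0275  0.095 ]
0.099 [ 0.5442 -0.027   0.099 ] [ 0.5452 -0.0312  0.099 ] [ 0.542  -0.0276  0.099 ]
[180, 177, 161, 146, 172, 181, 177, 166, 150, 120, 90, 74, 75, 81, 86, 85, 82, 78, 75, 65, 64, 65, 67, 67, 72, 77, 88, 83, 98, 119, 115, 171, 178, 173, 164, 155, 152, 95, 81, 86, 114, 161, 171, 172]
[136, 135, 99, 73, 66, 107, 159, 161, 158, 159, 158, 144, 108, 108, 108, 86, 64, 76, 88, 66, 65, 76, 86, 85, 78, 68, 76, 89, 92, 60, 62, 88, 137, 165, 159, 83, 60, 61]
```

Request:
move_arm:
  rows:
    - {"tx": 0.0025, "ty": -0.0023, "tz": 0.01, "rx": 0, "ry": 0.004, "rz": 0, "gripper": -1}
    - {"tx": 0.0025, "ty": -0.0023, "tz": 0.03, "rx": 0, "ry": 0.004, "rz": 0, "gripper": -1}
    - {"tx": 0.0025, "ty": -0.0023, "tz": 0.045, "rx": 0, "ry": 0.004, "rz": 0, "gripper": -1}
    - {"tx": 0.0025, "ty": -0.0023, "tz": 0.05, "rx": 0, "ry": 0.004, "rz": 0, "gripper": -1}
    - {"tx": 0.0025, "ty": -0.0023, "tz": 0.05, "rx": 0, "ry": 0.004, "rz": 0, "gripper": -1}
    - {"tx": 0.0025, "ty": -0.0023, "tz": 0.05, "rx": 0, "ry": 0.004, "rz": 0, "gripper": -1}

```text
time: 11.58
tool_pos: [0.5421, -0.0255, 0.1818]
eef_rot: [0.987, 0.163, 0.0, -0.001]
ft_force: [0.9, 0.2, -1.9]
gripper_width: 0.0221
grip_force: 59.6
```

```bash
python3 st.py .5422 -.0269 .165
python3 - <<'E'
from h import *
w=snap('wrist','w5.png');g=cv2.cvtColor(w,cv2.COLOR_RGB2GRAY)
s=read_state()['tool_pos'];k=cal('wrist')
def pw(p):
    c,Rm,t=k;q=Rm@p+t;r=np.hypot(q[0],q[1]);a=np.arctan2(r,q[2]);return (c['cx']+c['fx']*a*q[0]/r).round(1),(c['cy']+c['fy']*a*q[1]/r).round(1)
print('exp tip',pw(s-[0,0,.0805]),'flange',pw(s-[0,0,.0145]),'collar',pw(np.array([.5422,-.0272,.0945])))
for v in range(186,226,3): print(v,g[v,296:348].tolist())
E
```

```text
[ 0.5421 -0.0255  0.1818] [[0.947, 0.322, 0.001], [0.322, -0.947, 0.001], [0.001, -0.001, -1.0]] [ 0.9  0.2 -1.9] 0.02205100192039566 59.577686190605164
shift [-0.0006  0.0023  0.0279] turn [-0.0011 -0.0012  0.0002]
exp tip (np.float64(319.5), np.float64(208.7)) flange (np.float64(319.4), np.float64(247.3)) collar (np.float64(321.6), np.float64(206.5))
186 [188, 187, 188, 187, 188, 187, 188, 188, 188, 188, 188, 188, 188, 188, 187, 189, 187, 151, 135, 132, 127, 123, 126, 100, 81, 84, 83, 83, 83, 83, 90, 100, 106, 104, 105, 105, 106, 106, 106, 107, 124, 132, 126, 104, 105, 103, 103, 102, 101, 103, 105, 104]
189 [188, 189, 188, 188, 189, 188, 188, 187, 189, 188, 188, 188, 188, 181, 158, 109, 64, 59, 64, 72, 87, 104, 104, 104, 104, 104, 101, 100, 101, 103, 99, 89, 74, 66, 66, 74, 87, 100, 102, 103, 104, 104, 104, 104, 103, 104, 103, 104, 105, 106, 105, 105]
192 [189, 188, 188, 187, 188, 189, 189, 188, 188, 189, 188, 159, 111, 77, 91, 122, 150, 164, 177, 182, 178, 174, 173, 173, 172, 170, 168, 165, 169, 171, 172, 170, 168, 157, 120, 97, 88, 77, 68, 72, 88, 96, 98, 105, 105, 104, 102, 104,
[... 1990 characters left out ...]
 187, 188, 189, 188, 187, 157, 161, 168, 162, 146, 78, 65, 61, 61, 57, 59, 60, 59, 62, 62, 65, 63, 64, 62, 62, 62, 62, 65, 63, 106, 138, 148, 145, 135, 158, 170, 170, 170, 168, 168, 169, 166, 168, 167, 166, 165]
222 [189, 188, 188, 188, 189, 187, 188, 187, 188, 188, 188, 187, 188, 184, 172, 137, 76, 62, 58, 57, 58, 58, 58, 61, 62, 63, 65, 63, 63, 63, 62, 64, 62, 64, 65, 98, 139, 168, 171, 171, 172, 171, 170, 170, 170, 169, 167, 168, 167, 166, 166, 165]
225 [137, 140, 154, 173, 173, 185, 186, 187, 188, 187, 187, 144, 133, 129, 109, 67, 59, 57, 60, 59, 61, 61, 61, 62, 63, 63, 65, 65, 63, 63, 64, 63, 64, 70, 66, 83, 124, 163, 182, 182, 181, 180, 178, 176, 166, 166, 167, 168, 166, 165, 165, 163]
```

Measuring the pin relative to the collar in the wrist image puts TCP target ≈ (0.5425, −0.0257), and it's nearly there. Insert slowly.

Request:
move_arm:
  rows:
    - {"tx": 0.0005, "ty": 0.0003, "tz": 0.005, "rx": 0, "ry": 0, "rz": 0, "gripper": -1}
    - {"tx": 0.0005, "ty": 0.0003, "tz": 0.01, "rx": 0, "ry": 0, "rz": 0, "gripper": -1}
    - {"tx": 0.0005, "ty": 0.0003, "tz": 0.015, "rx": 0, "ry": 0, "rz": 0, "gripper": -1}
    - {"tx": 0.0005, "ty": 0.0003, "tz": 0.02, "rx": 0, "ry": 0, "rz": 0, "gripper": -1}
    - {"tx": 0.0005, "ty": 0.0003, "tz": 0.025, "rx": 0, "ry": 0, "rz": 0, "gripper": -1}
    - {"tx": 0.0005, "ty": 0.0003, "tz": 0.03, "rx": 0, "ry": 0, "rz": 0, "gripper": -1}
    - {"tx": 0.0005, "ty": 0.0003, "tz": 0.03, "rx": 0, "ry": 0, "rz": 0, "gripper": -1}

```text
time: 12.22
tool_pos: [0.5423, -0.0256, 0.1634]
eef_rot: [0.987, 0.163, 0.0, -0.0]
ft_force: [0.3, 0.8, -1.4]
gripper_width: 0.022
grip_force: 59.6
```

Request:
move_arm:
  rows:
    - {"tx": 0, "ty": 0, "tz": 0.004, "rx": 0, "ry": 0, "rz": 0, "gripper": -1}
    - {"tx": 0, "ty": 0, "tz": 0.008, "rx": 0, "ry": 0, "rz": 0, "gripper": -1}
    - {"tx": 0, "ty": 0, "tz": 0.012, "rx": 0, "ry": 0, "rz": 0, "gripper": -1}
    - {"tx": 0, "ty": 0, "tz": 0.012, "rx": 0, "ry": 0, "rz": 0, "gripper": -1}

```text
time: 12.55
tool_pos: [0.5424, -0.0256, 0.1564]
eef_rot: [0.987, 0.163, 0.0, -0.0]
ft_force: [0.3, 0.1, -1.0]
gripper_width: 0.0219
grip_force: 59.6
```

Request:
move_arm:
  rows:
    - {"tx": 0, "ty": 0, "tz": 0.004, "rx": 0, "ry": 0, "rz": 0, "gripper": -1}
    - {"tx": 0, "ty": 0, "tz": 0.008, "rx": 0, "ry": 0, "rz": 0, "gripper": -1}
    - {"tx": 0, "ty": 0, "tz": 0.012, "rx": 0, "ry": 0, "rz": 0, "gripper": -1}
    - {"tx": 0, "ty": 0, "tz": 0.016, "rx": 0, "ry": 0, "rz": 0, "gripper": -1}
    - {"tx": 0, "ty": 0, "tz": 0.016, "rx": 0, "ry": 0, "rz": 0, "gripper": -1}

```text
time: 12.97
tool_pos: [0.5423, -0.0256, 0.1467]
eef_rot: [0.987, 0.163, 0.0, -0.0]
ft_force: [-0.8, 0.8, -1.1]
gripper_width: 0.0217
grip_force: 59.5
```

Request:
move_arm:
  rows:
    - {"tx": 0, "ty": 0, "tz": 0.004, "rx": 0, "ry": 0, "rz": 0, "gripper": -1}
    - {"tx": 0, "ty": 0, "tz": 0.008, "rx": 0, "ry": 0, "rz": 0, "gripper": -1}
    - {"tx": 0, "ty": 0, "tz": 0.012, "rx": 0, "ry": 0, "rz": 0, "gripper": -1}
    - {"tx": 0, "ty": 0, "tz": 0.016, "rx": 0, "ry": 0, "rz": 0, "gripper": -1}
    - {"tx": 0, "ty": 0, "tz": 0.016, "rx": 0, "ry": 0, "rz": 0, "gripper": -1}

```text
time: 13.38
tool_pos: [0.5425, -0.0255, 0.1372]
eef_rot: [0.987, 0.163, 0.001, -0.0]
ft_force: [-0.7, -0.4, -1.9]
gripper_width: 0.0223
grip_force: 59.6
```

Request:
move_arm:
  rows:
    - {"tx": 0, "ty": 0, "tz": 0.004, "rx": 0, "ry": 0, "rz": 0, "gripper": -1}
    - {"tx": 0, "ty": 0, "tz": 0.008, "rx": 0, "ry": 0, "rz": 0, "gripper": -1}
    - {"tx": 0, "ty": 0, "tz": 0.012, "rx": 0, "ry": 0, "rz": 0, "gripper": -1}
    - {"tx": 0, "ty": 0, "tz": 0.016, "rx": 0, "ry": 0, "rz": 0, "gripper": -1}
    - {"tx": 0, "ty": 0, "tz": 0.016, "rx": 0, "ry": 0, "rz": 0, "gripper": -1}

```text
time: 13.8
tool_pos: [0.5423, -0.0256, 0.1275]
eef_rot: [0.987, 0.163, 0.0, -0.0]
ft_force: [-1.0, -0.1, -1.8]
gripper_width: 0.022
grip_force: 59.5
```

Request:
move_arm:
  rows:
    - {"tx": 0, "ty": 0, "tz": 0.004, "rx": 0, "ry": 0, "rz": 0, "gripper": -1}
    - {"tx": 0, "ty": 0, "tz": 0.008, "rx": 0, "ry": 0, "rz": 0, "gripper": -1}
    - {"tx": 0, "ty": 0, "tz": 0.01, "rx": 0, "ry": 0, "rz": 0, "gripper": -1}
    - {"tx": 0, "ty": 0, "tz": 0.01, "rx": 0, "ry": 0, "rz": 0, "gripper": -1}

```text
time: 14.13
tool_pos: [0.5426, -0.0255, 0.1218]
eef_rot: [0.987, 0.163, 0.001, -0.0]
ft_force: [-1.1, 0.3, -1.6]
gripper_width: 0.0222
grip_force: 59.5
```

Request:
move_arm:
  rows:
    - {"tx": 0, "ty": 0, "tz": 0.002, "rx": 0, "ry": 0, "rz": 0, "gripper": -1}
    - {"tx": 0, "ty": 0, "tz": 0.004, "rx": 0, "ry": 0, "rz": 0, "gripper": -1}
    - {"tx": 0, "ty": 0, "tz": 0.005, "rx": 0, "ry": 0, "rz": 0, "gripper": -1}
    - {"tx": 0, "ty": 0, "tz": 0.005, "rx": 0, "ry": 0, "rz": 0, "gripper": -1}

```text
time: 14.47
tool_pos: [0.5428, -0.0256, 0.1191]
eef_rot: [0.987, 0.163, 0.001, -0.0]
ft_force: [-0.9, 0.2, -1.8]
gripper_width: 0.0222
grip_force: 59.5
```

Request:
move_arm:
  rows:
    - {"tx": 0, "ty": 0, "tz": 0.003, "rx": 0, "ry": 0, "rz": 0, "gripper": -1}
    - {"tx": 0, "ty": 0, "tz": 0.006, "rx": 0, "ry": 0, "rz": 0, "gripper": -1}
    - {"tx": 0, "ty": 0, "tz": 0.009, "rx": 0, "ry": 0, "rz": 0, "gripper": -1}
    - {"tx": 0, "ty": 0, "tz": 0.009, "rx": 0, "ry": 0, "rz": 0, "gripper": -1}

```text
time: 14.8
tool_pos: [0.5424, -0.0255, 0.1132]
eef_rot: [0.987, 0.163, 0.0, -0.0]
ft_force: [-1.2, 0.5, -1.8]
gripper_width: 0.0217
grip_force: 59.4
```

Request:
move_arm:
  rows:
    - {"tx": 0, "ty": 0, "tz": 0.002, "rx": 0, "ry": 0, "rz": 0, "gripper": -1}
    - {"tx": 0, "ty": 0, "tz": 0.003, "rx": 0, "ry": 0, "rz": 0, "gripper": -1}
    - {"tx": 0, "ty": 0, "tz": 0.003, "rx": 0, "ry": 0, "rz": 0, "gripper": -1}

```text
time: 15.05
tool_pos: [0.5426, -0.0255, 0.1118]
eef_rot: [0.987, 0.163, 0.001, -0.0]
ft_force: [-1.6, -0.6, -1.4]
gripper_width: 0.0219
grip_force: 59.5
```

Request:
move_arm:
  rows:
    - {"tx": 0, "ty": 0, "tz": 0.002, "rx": 0, "ry": 0, "rz": 0, "gripper": -1}
    - {"tx": 0, "ty": 0, "tz": 0.003, "rx": 0, "ry": 0, "rz": 0, "gripper": -1}
    - {"tx": 0, "ty": 0, "tz": 0.003, "rx": 0, "ry": 0, "rz": 0, "gripper": -1}

```text
time: 15.3
tool_pos: [0.5427, -0.0255, 0.1101]
eef_rot: [0.987, 0.163, 0.001, -0.0]
ft_force: [-2.1, -0.0, -0.8]
gripper_width: 0.0216
grip_force: 60.0
```

Request:
move_arm:
  rows:
    - {"tx": 0, "ty": 0, "tz": 0.002, "rx": 0, "ry": 0, "rz": 0, "gripper": -1}
    - {"tx": 0, "ty": 0, "tz": 0.003, "rx": 0, "ry": 0, "rz": 0, "gripper": -1}
    - {"tx": 0, "ty": 0, "tz": 0.003, "rx": 0, "ry": 0, "rz": 0, "gripper": -1}

```text
time: 15.55
tool_pos: [0.5427, -0.0256, 0.1084]
eef_rot: [0.987, 0.163, 0.001, -0.0]
ft_force: [-2.5, -1.3, 2.2]
gripper_width: 0.0219
grip_force: 60.4
```

Request:
move_arm:
  rows:
    - {"tx": 0, "ty": 0, "tz": 0.002, "rx": 0, "ry": 0, "rz": 0, "gripper": -1}
    - {"tx": 0, "ty": 0, "tz": 0.003, "rx": 0, "ry": 0, "rz": 0, "gripper": -1}
    - {"tx": 0, "ty": 0, "tz": 0.003, "rx": 0, "ry": 0, "rz": 0, "gripper": -1}

```text
time: 15.8
tool_pos: [0.5428, -0.0256, 0.1066]
eef_rot: [0.987, 0.163, 0.001, -0.0]
ft_force: [-2.5, -0.9, 3.4]
gripper_width: 0.0217
grip_force: 60.7
```

Request:
move_arm:
  rows:
    - {"tx": 0, "ty": 0, "tz": 0.001, "rx": 0, "ry": 0, "rz": 0, "gripper": -1}
    - {"tx": 0, "ty": 0, "tz": 0.0015, "rx": 0, "ry": 0, "rz": 0, "gripper": -1}
    - {"tx": 0, "ty": 0, "tz": 0.0015, "rx": 0, "ry": 0, "rz": 0, "gripper": -1}
    - {"tx": 0, "ty": 0, "tz": 0.0015, "rx": 0, "ry": 0, "rz": 0, "gripper": -1}

```text
time: 16.13
tool_pos: [0.5428, -0.0255, 0.1058]
eef_rot: [0.987, 0.163, 0.001, -0.0]
ft_force: [-3.1, -1.2, 4.3]
gripper_width: 0.0218
grip_force: 61.0
```

Request:
move_arm:
  rows:
    - {"tx": 0, "ty": 0, "tz": 0.001, "rx": 0, "ry": 0, "rz": 0, "gripper": -1}
    - {"tx": 0, "ty": 0, "tz": 0.001, "rx": 0, "ry": 0, "rz": 0, "gripper": -1}
    - {"tx": 0, "ty": 0, "tz": 0.001, "rx": 0, "ry": 0, "rz": 0, "gripper": -1}

```text
time: 16.38
tool_pos: [0.5428, -0.0256, 0.1051]
eef_rot: [0.987, 0.163, 0.001, -0.0]
ft_force: [-3.4, -1.2, 4.8]
gripper_width: 0.0218
grip_force: 61.1
```

Net press ≈ 6 N, so the collar is nearly fully down. Open slowly.

Request:
move_arm:
  rows:
    - {"tx": 0, "ty": 0, "tz": 0, "rx": 0, "ry": 0, "rz": 0, "gripper": -0.45}
    - {"tx": 0, "ty": 0, "tz": 0, "rx": 0, "ry": 0, "rz": 0, "gripper": -0.4}
    - {"tx": 0, "ty": 0, "tz": 0, "rx": 0, "ry": 0, "rz": 0, "gripper": -0.35}
    - {"tx": 0, "ty": 0, "tz": 0, "rx": 0, "ry": 0, "rz": 0, "gripper": -0.3}
    - {"tx": 0, "ty": 0, "tz": 0, "rx": 0, "ry": 0, "rz": 0, "gripper": -0.2}
    - {"tx": 0, "ty": 0, "tz": 0, "rx": 0, "ry": 0, "rz": 0, "gripper": -0.05}
    - {"tx": 0, "ty": 0, "tz": 0, "rx": 0, "ry": 0, "rz": 0, "gripper": 0.1}
    - {"tx": 0, "ty": 0, "tz": 0, "rx": 0, "ry": 0, "rz": 0, "gripper": 0.1}
    - {"tx": 0, "ty": 0, "tz": 0, "rx": 0, "ry": 0, "rz": 0, "gripper": 0.1}

```text
time: 17.13
tool_pos: [0.5428, -0.0257, 0.105]
eef_rot: [0.987, 0.163, 0.001, -0.0]
ft_force: [-0.6, -0.8, 1.1]
gripper_width: 0.0469
grip_force: 0.0
```

```bash
python3 st.py .5428 -.0256 .2
python3 - <<'E'
from h import *
w=snap('wrist','w6.png');b=snap('scene','s6.png');g=cv2.cvtColor(w,cv2.COLOR_RGB2GRAY)
for v in range(240,300,6): print(v,g[v,280:360:2].tolist())
E
```

```text
[ 0.5428 -0.0257  0.105 ] [[0.947, 0.322, 0.001], [0.322, -0.947, 0.001], [0.002, -0.0, -1.0]] [-0.6 -0.8  1.1] 0.04693663890572554 0.0
shift [ 3.000e-04 -1.000e-04 -1.583e-01] turn [-0.0005 -0.0022 -0.0001]
240 [207, 171, 116, 115, 111, 110, 102, 100, 84, 90, 109, 105, 109, 108, 34, 29, 28, 27, 28, 27, 28, 30, 29, 28, 29, 27, 26, 28, 29, 26, 29, 29, 28, 73, 91, 106, 105, 105, 104, 104]
246 [207, 210, 142, 104, 110, 83, 76, 74, 75, 77, 76, 75, 75, 62, 26, 29, 28, 30, 30, 29, 30, 28, 29, 30, 26, 26, 28, 30, 27, 28, 27, 28, 29, 32, 87, 89, 100, 100, 102, 102]
252 [180, 209, 209, 202, 167, 73, 75, 75, 76, 78, 77, 76, 78, 42, 28, 29, 30, 29, 25, 29, 27, 26, 28, 30, 31, 28, 28, 25, 28, 29, 28, 26, 28, 29, 63, 96, 101, 101, 101, 100]
258 [209, 210, 209, 192, 91, 75, 75, 75, 79, 78, 78, 75, 74, 34, 28, 29, 28, 28, 27, 27, 28, 31, 29, 29, 28, 28, 29, 28, 29, 28, 30, 27, 28, 28, 28, 86, 159, 160, 171, 181]
264 [209, 209, 209, 143, 75, 76, 75, 77, 79, 78, 77, 76, 73, 29, 32, 32, 33, 32, 33, 33, 32, 31, 32, 31, 33, 30, 30, 33, 34, 33, 35, 34, 31, 33, 32, 122, 184, 182, 181, 181]
270 [209, 209, 
[... 185 characters left out ...]
6, 115, 112, 115, 114, 115, 113, 112, 102, 37, 43, 45, 44, 42, 42, 43, 45, 45, 45, 43, 43, 43, 42, 43, 43, 43, 44, 42, 47, 45, 42, 123, 181, 180, 180, 180]
282 [209, 210, 206, 100, 100, 97, 98, 98, 100, 111, 111, 116, 109, 35, 43, 45, 43, 43, 42, 44, 36, 38, 37, 39, 40, 44, 45, 44, 43, 44, 46, 46, 45, 45, 42, 145, 180, 179, 180, 180]
288 [208, 209, 209, 121, 102, 101, 102, 103, 100, 102, 103, 101, 105, 34, 34, 37, 37, 38, 37, 36, 35, 36, 40, 37, 37, 38, 39, 39, 38, 38, 36, 37, 40, 44, 38, 124, 124, 125, 133, 128]
294 [210, 210, 209, 157, 99, 128, 124, 104, 105, 104, 102, 100, 100, 37, 34, 37, 37, 37, 40, 38, 39, 39, 38, 37, 38, 38, 38, 39, 38, 63, 68, 68, 69, 69, 65, 208, 209, 209, 210, 209]
```

Button looks fully out (≈8.4 of 9 mm). Lift away straight up.

Request:
move_arm:
  rows:
    - {"tx": 0, "ty": 0, "tz": -0.01, "rx": 0, "ry": 0, "rz": 0, "gripper": 0.1}
    - {"tx": 0, "ty": 0, "tz": -0.03, "rx": 0, "ry": 0, "rz": 0, "gripper": 0.1}
    - {"tx": 0, "ty": 0, "tz": -0.06, "rx": 0, "ry": 0, "rz": 0, "gripper": 0.1}
    - {"tx": 0, "ty": 0, "tz": -0.1, "rx": 0, "ry": 0, "rz": 0, "gripper": 0.1}
    - {"tx": 0, "ty": 0, "tz": -0.15, "rx": 0, "ry": 0, "rz": 0, "gripper": 0.1}
    - {"tx": 0, "ty": 0, "tz": -0.2, "rx": 0, "ry": 0, "rz": 0, "gripper": 0.1}
    - {"tx": 0, "ty": 0, "tz": -0.22, "rx": 0, "ry": 0, "rz": 0, "gripper": 0.1}
    - {"tx": 0, "ty": 0, "tz": -0.22, "rx": 0, "ry": 0, "rz": 0, "gripper": 0.1}

```text
time: 17.9
tool_pos: [0.5444, -0.0254, 0.2417]
eef_rot: [0.987, 0.163, 0.004, 0.0]
ft_force: [0.5, -0.5, 0.9]
gripper_width: 0.0469
grip_force: 0.0
```

Run:
```python
from h import *
print(read_state()['tool_pos'])
w=snap('wrist','w7.png');b=snap('scene','s7.png');g=cv2.cvtColor(w,cv2.COLOR_RGB2GRAY)
k=cal('wrist');ks=cal('scene')
def pw(p):
    c,Rm,t=k;q=Rm@p+t;r=np.hypot(q[0],q[1]);a=np.arctan2(r,q[2]);return np.array([c['cx']+c['fx']*a*q[0]/r,c['cy']+c['fy']*a*q[1]/r])
A=np.radians(18.8);X=np.array([np.cos(A),np.sin(A),0]);Y=np.array([-np.sin(A),np.cos(A),0])
for zo in(.0885,.0945):
    o=np.array([.5422,-.0273,zo])
    H=[o+x*X+y*Y+[0,0,.04] for x,y in((.013,.008),(.013,-.012),(-.013,-.012),(-.013,.008))]
    print(zo,'wrist',[pw(h).round(1).tolist() for h in H],'btn out/in edge',pw(o+.017*Y+[0,0,.038]).round(1),pw(o+.012*Y+[0,0,.038]).round(1))
    print('scene',[proj('scene',h,ks).round(1).tolist() for h in H])
gs=cv2.cvtColor(b,cv2.COLOR_RGB2GRAY)
print('scene');[print(v,gs[v,284:316].tolist()) for v in range(148,192,2)]
print('wrist');[print(v,g[v,290:340].tolist()) for v in range(176,222,4)]
```

```text
[ 0.54436241 -0.02543801  0.24171089]
0.0885 wrist [[311.7, 184.0], [335.5, 184.0], [335.1, 213.1], [312.0, 213.1]] btn out/in edge [301.4 198.1] [307.2 198. ]
scene [[302.9, 173.1], [299.1, 178.2], [287.9, 175.7], [291.9, 170.6]]
0.0945 wrist [[311.5, 185.8], [335.9, 185.8], [335.4, 215.5], [311.8, 215.5]] btn out/in edge [301.  200.2] [306.9 200.2]
scene [[302.8, 170.7], [299.0, 175.9], [287.7, 173.4], [291.7, 168.3]]
scene
148 [173, 174, 173, 172, 173, 172, 173, 171, 172, 171, 173, 172, 171, 174, 173, 174, 173, 172, 172, 171, 168, 170, 169, 171, 171, 168, 168, 172, 171, 172, 172, 170]
150 [171, 173, 173, 172, 173, 171, 169, 174, 173, 172, 172, 172, 173, 172, 172, 173, 172, 172, 172, 173, 172, 170, 175, 171, 172, 168, 166, 167, 164, 167, 167, 168]
152 [170, 172, 171, 172, 171, 171, 172, 172, 173, 171, 171, 172, 172, 172, 171, 173, 173, 172, 173, 173, 173, 173, 173, 173, 172, 169, 168, 166, 167, 167, 169, 165]
154 [169, 167, 170, 170, 168, 169, 171, 169, 167, 168, 170, 168, 167, 165, 168, 168, 170, 172, 172, 171, 173, 174, 170, 153, 122, 96, 87, 82, 84, 103, 119, 116]
156 [171, 172,
[... 4616 characters left out ...]
12 [100, 100, 99, 100, 99, 99, 99, 100, 98, 99, 99, 96, 98, 99, 98, 99, 106, 105, 103, 104, 104, 101, 59, 58, 59, 60, 58, 59, 59, 60, 60, 59, 57, 58, 59, 58, 59, 58, 60, 58, 58, 58, 58, 57, 46, 135, 148, 147, 147, 147]
216 [97, 97, 97, 97, 97, 98, 97, 99, 98, 99, 97, 97, 96, 97, 98, 104, 104, 104, 106, 106, 105, 105, 104, 104, 106, 105, 106, 105, 104, 104, 105, 104, 105, 105, 104, 104, 103, 104, 103, 102, 103, 102, 101, 102, 103, 102, 104, 104, 104, 102]
220 [98, 97, 96, 97, 97, 97, 98, 98, 97, 98, 97, 97, 97, 101, 104, 105, 104, 104, 104, 104, 105, 104, 105, 103, 104, 104, 105, 105, 103, 102, 104, 102, 102, 103, 104, 104, 103, 104, 105, 102, 103, 104, 103, 103, 103, 103, 104, 103, 102, 101]
```

```bash
python3 -c "
from workcell import job_done
print(job_done())"
```

```text
the job is handed in; nothing more can be done
None
```

I slid the tray home, put the pin through all three holes with its button squeezed, pressed the collar nearly fully down and let go. From the camera, the button is fully out, so the balls should be locked under the clevis. I handed the job in at about 18 s and no verdict came back.

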